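Tie back a sprung belt-idler arm with an S-hook

TASK

The belt on this bench drive is to be fitted next, so tie its spring-loaded idler arm back: pick up the S-hook by its rubber grip, bring its open end round behind the flat lug on the arm and through the lug's hole, gently draw the arm back with it, and drop the hook's closed eye down over the stud on the slotted anchor bracket. Feel for the stud rather than forcing the eye down on it, never let the arm fly back, leave the other things on the bench alone, and let go once the hook alone holds the arm back.

Things in the scene. Friction and masses are not known exactly. Their poses are not given: they have to be found in the camera images.
- grip_centre (a point): S-hook of 6 mm steel wire (100 x 50 mm, about 0.09 kg) lying flat: centre of its black flat-sided rubber grip, 46 long, 13 wide, 16 high; this point is 8 above its underside, all wire in the plane of this point. Axes: x along the shank to the open end, z up, y left. The shank runs to x = 36, then bends 180 degrees to the +y side (centre x 36, y 12, wire centre line radius 12)
- hook_tip (a point): rounded end of the S-hook's open leg, which runs back from the bend parallel to the shank: x = 21, y = 24, z = 0 mm from grip_centre in the hook's axes (same axes here). The inside of the bend, which draws on the lug, is at x = 45, y = 12 to 24.
- eye_centre (a point): centre of the S-hook's closed eye, a ring of 14 mm clear inside diameter, at x = -36, y = -10, z = 0 mm from grip_centre (same axes); its wire reaches 3 mm above and below this point
- belt_drive: belt drive bolted to the bench: grey base plate 206 x 204 x 10 mm (x -137 to 69, y -106 to 98 in its frame) with two pulleys (44 high), idler arm and slotted anchor bracket. Origin on the bench top; x points roughly to the robot's left, y to the robot, z up. The arm's pivot is at x = -4, y = 73, its nut 52 high.
- idler_arm (a joint): angle of the idler arm about its upright pivot (rad): 0 = at rest, grows as the lug is drawn towards the anchor bracket (clockwise from above), end stop 0.55. The spring needs about 4 N at the lug to start, about 7.5 N at 0.3 rad, and throws the arm back if it is let go.
- lug_hole (a point): centre of the oblong through hole (12 wide, 20 high) in the flat upright lug on the arm's end, 100 mm from the pivot, 51 above the bench. Lug 24 wide, 4 thick, top 68 above the bench; the arm's bar lies below 21. Axes turn with the arm: x = the lug's normal, away from the anchor bracket, y to the pivot, z up. Behind the lug (+x) it is free above 44 mm.
- slot_middle (a point): middle of the anchor bracket's slot, at the height of the stud's top (49 above the bench), on belt_drive at x -104.5, y -46 mm; same axes. An upright steel stud, 10 mm thick, flat top, is clamped in the slot up to 13 mm either way along x from here: where is not measured, feel or look for it. Free for 12 mm below its top, down to its nut (19 wide).
- bolt_a: loose bystander: zinc bolt with nut, 22 x 84 x 26 mm
- carton_lamp: loose bystander: small upright carton, 46 x 46 x 85 mm
- paste_tin: loose bystander: round tin, 68 mm wide, 44 high
- brass_tee: loose bystander: brass tee fitting, 45 x 57 x 25 mm

How it is judged:
By the outcome, as a careful person would: the job done as asked, in the order asked, and still so for the second after the job is handed in, with the robot touching nothing.
It also fails if it takes over 72 s, if anything falls off the work surface, if the arm or the gripper's body presses on something with over 40 N, if the wrist force passes 120 N, or if a joint passes its speed limit or range.

ROBOT

A 7-joint arm with a two-finger parallel gripper is mounted at the origin on a cart in front of the work surface, level with it; the furniture and walls round the work are solid. World frame = base frame: x ahead of the robot, y to its left, z up, the work surface at z = 0. Lengths are in m, angles in rad, forces in N, time in s.
With the tool pointing down it reaches from about 0.425 to 0.875 m from the base axis. Payload 4.7 kg.
Tool frame: the origin (TCP) lies at the very end of the fingers, on their centre line; the grasp point (between the pads) lies 19 mm behind it; z points along the fingers, y is the line along which they close (so a half turn about z gives the same grasp; the last joint's range is limited). The gripper opens to 87 mm and grips with 3 to 60 N. Pads are 19 mm wide; open, the fingers measure 117 mm over their backs; the gripper's body (75 mm by 190 mm) begins 51 mm behind the grasp point.
Start: joints at [-1.318, 0.321, -0.07, 1.45, 0.023, 1.371, -0.057], TCP at [0.154, 0.632, 0.223] pointing down, gripper open.
Joint ranges: [-2.86, 2.86], [-0.3, 2.09], [-1.38, 1.24], [0.06, 2.45], [-1.56, 4.7], [0.09, 2.05], [-2.69, 2.69]. Speed limits (rad/s): [2.57, 2.57, 3.14, 3.14, 3.14, 3.14, 3.14].

INTERFACE

Orientations are given as a rotation vector (axis times angle).
In Python, from bench import ctrl gives the robot as it stands.
- The arm moves only by the shell command python3 -m jog 'ROWS' [FORCE]. ROWS is JSON, a list that holds one entry, the list of rows, each a list of 7 numbers: the shift along the tool's x, y, z in mm, then the turn, a rotation vector about the tool's x, y, z in degrees, then the finger opening in mm, from 0 to 87. A call has 1 to 10 rows; each row is the pose to reach, as a shift and turn from the pose commanded when the call began, along the tool's axes at that moment; what a row does not reach only later rows make up. A row lasts 1/10 s, in which the tool goes at most 50 mm and 8.59 degrees, less where a joint would pass 70% of its speed; a pose out of reach is approached as far as the arm can. A call with a gripper value outside its range is refused whole. The fingers move at their own pace and stop on an object; FORCE is the grip in N (left out, the last holds). Time passes only in rows, so rows that repeat a pose let the fingers close. It gives the time, the measured TCP pose, the force, the opening and the grip force at its end, in the units of the state.
- ctrl.get_state(): the state, without advancing time (a new reading comes with each control period).
- ctrl.get_image(name): name is "scene" or "top" or "wrist"; returns a dict with "image" (480x640x3 uint8, red, green, blue), "depth" (480x640 float32, m along the optical axis (not along the pixel's ray), 0 where there is no reading), "fov_y" (degrees; the focal length in pixels is half the picture's height over the tangent of half this angle, whatever the lens; pixels are square), "cx", "cy" (the principal point, pixels), "rvec" (rotation vector, rad) and "tvec" (3), from world to camera coordinates, as OpenCV has them. Camera axes: x right, y down, z forward; pixel columns grow to the right and rows downward; lengths in m; the calibration is good to about 2 mm. A picture is of the moment at which its call begins.
- ctrl.close_job(): hands the job in; it is judged then, once.
The state is a dict: "time": time; "joint_positions": joint angles; "qd": joint speeds; "joint_torque": joint torques, N m; "position": TCP position; "tool_rot": TCP orientation; "ft_force": force on the tool from outside, world axes, zero at the start; "torque": the same for the moment, N m; "grip_width": opening from 0.0 (shut) to 1.0 (fully open); "grip_force": force on a finger pad.
Only numpy, scipy, OpenCV 4.12 (cv2) and the standard library are available. Lean on these libraries where they do the work, as an engineer would, in place of code of your own. Each camera call takes 0.05 s, during which the arm holds its last target. There are 200 camera calls.

## Working session

There is one attempt and no reset: what is moved stays moved. The work goes in short steps, Python scripts to look and compute and a shell command to move; the robot and the scene stay as the last step left them, time stands still between calls to the robot, and variables do not carry over. Pictures are saved under pics/ and viewed, at most 10 in all, crops included, and the job is handed in when it is done.

```bash
ls; mkdir -p pics; cat > h.py <<'E'
import numpy as np,cv2
from bench import ctrl
def cap(n):
    d=ctrl.get_image(n); np.savez('pics/'+n+'.npz',**d); return d
def K(d):
    f=240/np.tan(np.radians(d['fov_y'])/2); return f
def ray(d,u,v):
    f=K(d);R=cv2.Rodrigues(np.array(d['rvec'],float))[0];t=np.array(d['tvec'],float).ravel()
    return -R.T@t, R.T@np.array([(u-d['cx'])/f,(v-d['cy'])/f,1])
def onz(d,u,v,z):
    c,r=ray(d,u,v); return c+r*(z-c[2])/r[2]
def pt(d,u,v):
    c,r=ray(d,u,v); return c+r*d['depth'][int(v),int(u)]
def proj(d,p):
    R=cv2.Rodrigues(np.array(d['rvec'],float))[0];q=R@np.array(p)+np.array(d['tvec']).ravel();f=K(d)
    return d['cx']+f*q[0]/q[2],d['cy']+f*q[1]/q[2]
def save(d,n): cv2.imwrite('pics/'+n,d['image'][:,:,::-1])
E
python3 - <<'E'
from h import *
for n in ['scene','top']:
    d=cap(n);save(d,n+'0.png');print(n,d['fov_y'],d['cx'],d['cy'],ray(d,320,240))
s=ctrl.get_state();print(s)
E
```

```text
pics
scene 46.02375289164228 325.61401130562206 238.85822255942065 (array([-0.01282495, -0.74576764,  0.77754532]), array([ 0.41914835,  0.68445061, -0.59661111]))
top 42.68980154253125 312.8378970179215 242.23402657400152 (array([0.32824393, 0.07401046, 1.39253355]), array([ 0.14800989, -0.00862139, -0.98902375]))
{'time': 0.1, 'joint_positions': array([-1.31791058,  0.32176677, -0.0700707 ,  1.45152047,  0.02258682,
        1.37082416, -0.05690925]), 'qd': array([-7.32769668e-06, -1.39384070e-03,  2.10682018e-05, -2.37713076e-03,
       -5.09940199e-04, -2.00738986e-03,  1.02502189e-03]), 'joint_torque': array([-2.34248164e-04, -4.92571557e+01, -4.05881759e-01, -3.13400066e+01,
       -6.42717490e-02,  3.94950632e-02,  6.27914915e-05]), 'position': array([0.1536751 , 0.63106778, 0.22157549]), 'tool_rot': array([-3.74175524e-01, -3.11910578e+00,  2.71413593e-03]), 'ft_force': array([-0.34676454,  0.59369439,  0.2165328 ]), 'torque': array([ 0.00697715, -0.000995  ,  0.01436828]), 'grip_force': 0.0, 'grip_width': 1.0020764457882652}
```

View pics/top0.png

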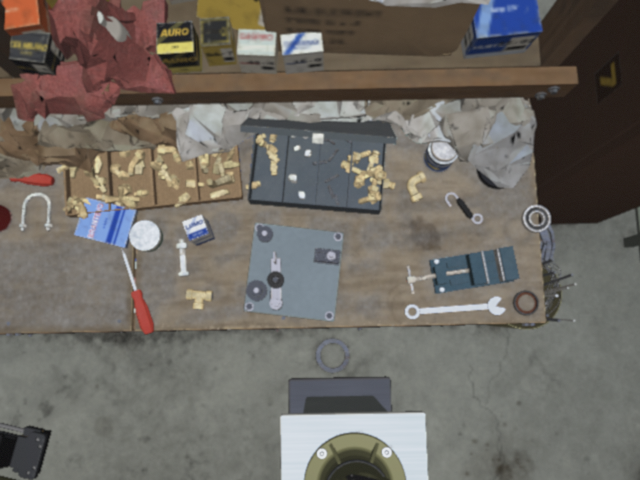

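View pics/scene0.png

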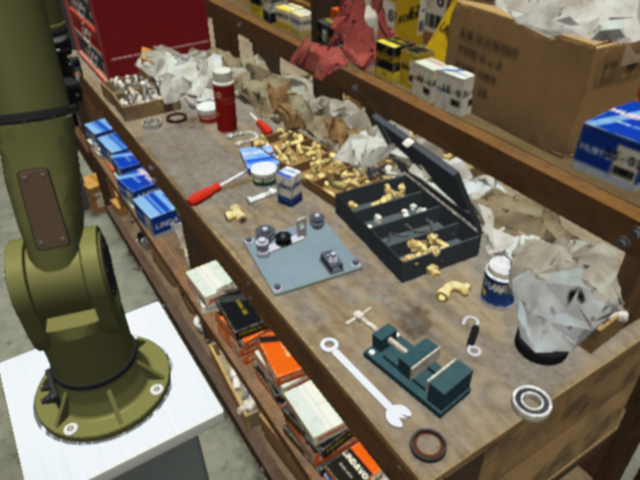

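Top view: the drive plate spans about (246–342, 225–320), its arm runs from (276,281) to a lug near (277,258), and the bracket is at (327,256). The hook is at (463,207), with its eye at (477,218) and its open end at (450,197). I'll zoom in on both.

```bash
python3 - <<'E'
from h import *
d=dict(np.load('pics/top.npz'))
im=d['image'][:,:,::-1]
a=cv2.resize(im[215:325,240:350],(550,550),interpolation=cv2.INTER_CUBIC)
b=cv2.resize(im[185:230,440:490],(250,225),interpolation=cv2.INTER_CUBIC)
o=np.zeros((550,800,3),np.uint8);o[:,:550]=a;o[:225,550:]=b
cv2.imwrite('pics/crop1.png',o)
# plate corners, holes
for n,u,v,z in [('hookgrip',463,208,.008),('eye',477,218,.008),('tip',447,198,.008),('pivot',276,281,.052),('slot',327,256,.049)]:
    print(n,onz(d,u,v,z),pt(d,u,v))
# hook masks
sub=im[185:230,440:490].astype(int)
g=sub.max(2)<70
n,l,st,c=cv2.connectedComponentsWithStats(g.astype(np.uint8))
print(st,c+[440,185])
E
```

```text
hookgrip [ 0.60273156 -0.26757414  0.008     ] [ 0.60063442 -0.26496436  0.01857814]
eye [ 0.57875919 -0.29825596  0.008     ] [ 0.58034907 -0.30061853 -0.00078684]
tip [ 0.62692453 -0.23214465  0.008     ] [ 0.62779627 -0.23303821  0.00395906]
pivot [0.44025494 0.16048888 0.052     ] [0.44088915 0.16097852 0.04440989]
slot [0.49334353 0.04765768 0.049     ] [0.49509589 0.04737798 0.03473984]
[[   0    0   50   45 2125]
 [  46    0    4    2    6]
 [  17   14   15   19  119]] [[464.45552941 207.00517647]
 [487.83333333 185.33333333]
 [464.11764706 208.        ]]
```

View pics/crop1.png

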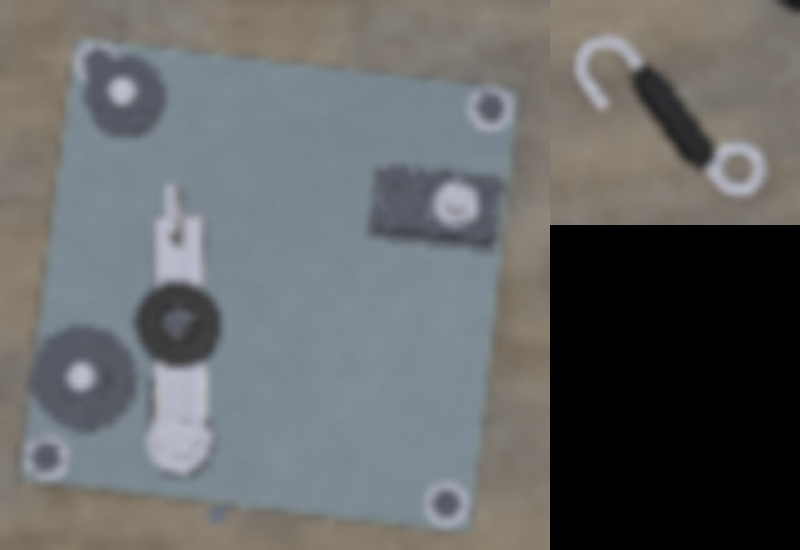

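Zoomed crop: arm pivot nut at about top px (275.6,303), lug at (274.5,255), stud at (331,255.6), towards the right end of its bracket. The hook's shank points up-left at about 38° world yaw, with the open leg on its left. Next I'll plan a move over the drive and look with the wrist camera on the way.

```bash
cat >> h.py <<'E'
from scipy.spatial.transform import Rotation as Ro
def go(p,yaw=None,ref=None):
    """target TCP world p, tool-y yaw deg (tool down); prints row from current pose"""
    s=ctrl.get_state();R=Ro.from_rotvec(s['tool_rot']);M=R.as_matrix()
    sh=M.T@(np.array(p)-s['position'])*1000
    rv=np.zeros(3)
    if yaw is not None:
        best=None
        for k in (0,180):
            a=np.radians(yaw+k);y=np.array([np.cos(a),np.sin(a),0]);z=np.array([0,0,-1.]);T=np.stack([np.cross(y,z),y,z],1)
            r=(R.inv()*Ro.from_matrix(T)).as_rotvec()
            if best is None or np.linalg.norm(r)<np.linalg.norm(best):best=r
        rv=np.degrees(best)
    print('row',np.round(sh,1),np.round(rv,1),'| pos',np.round(s['position'],4),'yaw_y',round(np.degrees(np.arctan2(M[1,1],M[0,1])),1),'j',np.round(s['joint_positions'],2),'t',round(s['time'],1),'F',np.round(s['ft_force'],1),'gw',round(s['grip_width']*87,1),round(s['grip_force'],1))
E
python3 - <<'E'
from h import *
d=cap('wrist');s=ctrl.get_state();M=Ro.from_rotvec(s['tool_rot']).as_matrix()
c,r=ray(d,d['cx'],d['cy']);print('cam in tool',M.T@(c-s['position'])*1000,M.T@r,d['fov_y'])
go([.40,.30,.25],0);go([.46,.15,.25],0)
t=dict(np.load('pics/top.npz'))
for n,u,v,z in [('hole',274.5,255,.068),('pivot',275.6,303,.052),('stud',331.2,255.6,.049)]:print(n,onz(t,u,v,z),pt(t,u,v))
print(M)
E
```

```text
cam in tool [  80.12067178    0.63208911 -161.80908854] [-2.92361358e-01 -4.36526440e-04  9.56307820e-01] 63.71917544694809
row [-317.6 -263.5  -27.9] [-0.1  0.1 76.3] | pos [0.1537 0.6311 0.2217] yaw_y 76.3 j [-1.32  0.32 -0.07  1.45  0.02  1.37 -0.06] t 0.1 F [ 0.6  0.5 -0.6] gw 86.8 0.0
row [-411.4 -395.1  -27.7] [-0.1  0.1 76.3] | pos [0.1537 0.6311 0.2217] yaw_y 76.3 j [-1.32  0.32 -0.07  1.45  0.02  1.37 -0.06] t 0.1 F [ 0.6  0.5 -0.6] gw 86.8 0.0
hole [0.49558285 0.16206852 0.068     ] [0.49522766 0.16188161 0.07081142]
pivot [0.39235052 0.16190916 0.052     ] [0.39207284 0.16152843 0.05780651]
stud [0.49403774 0.0383853  0.049     ] [0.49378137 0.03844039 0.05107754]
[[-9.71616608e-01  2.36561007e-01 -2.37833610e-04]
 [ 2.36561105e-01  9.71615605e-01 -1.39979018e-03]
 [-1.00052928e-04 -1.41632157e-03 -9.99998992e-01]]
```

```bash
python3 -m jog '[[[-317,-263,-28,0,0,76,87],[-317,-263,-28,0,0,76,87],[-317,-263,-28,0,0,76,87],[-317,-263,-28,0,0,76,87],[-317,-263,-28,0,0,76,87],[-317,-263,-28,0,0,76,87],[-317,-263,-28,0,0,76,87],[-317,-263,-28,0,0,76,87],[-317,-263,-28,0,0,76,87],[-317,-263,-28,0,0,76,87]]]'
python3 -c "
from h import *
go([.45,.05,.2],0)"
```

```text
time: 1.15
position: [0.4014, 0.2985, 0.2508]
tool_rot: [2.222, 2.221, 0.001]
ft_force: [-0.3, -0.1, -0.1]
grip_width: 0.999
grip_force: 0.0
row [-248.4   48.8   50.8] [ 0. -0. -0.] | pos [0.4014 0.2985 0.2508] yaw_y -0.0 j [-0.97 -0.02  0.28  1.78  0.01  1.38 -0.7 ] t 1.1 F [-0.3 -0.1 -0.1] gw 86.9 0.0
```

```bash
python3 -m jog '[[[-248,49,50,0,0,0,87],[-248,49,50,0,0,0,87],[-248,49,50,0,0,0,87],[-248,49,50,0,0,0,87],[-248,49,50,0,0,0,87],[-248,49,50,0,0,0,87],[-248,49,50,0,0,0,87]]]'
python3 -c "
from h import *
d=cap('wrist');save(d,'w1.png')
go([.60,-.34,.2],-52)
for p in [(.4955,.162,.068),(.392,.162,.052),(.494,.038,.049)]: print(proj(d,p))"
```

```text
time: 1.85
position: [0.4496, 0.0535, 0.2002]
tool_rot: [-2.213, -2.228, 0.0]
ft_force: [-0.9, 1.6, 0.3]
grip_width: 0.998
grip_force: 0.0
row [-3.965e+02  1.469e+02  1.000e-01] [-0.  -0.  52.5] | pos [0.4496 0.0552 0.2005] yaw_y 0.5 j [-0.76 -0.12  0.54  1.96  0.06  1.29 -0.23] t 1.9 F [-0.5  1.2  0. ] gw 87.1 0.0
(np.float64(386.03241877810734), np.float64(77.17706240948559))
(np.float64(244.10734620451782), np.float64(78.40585089865792))
(np.float64(372.5794036240497), np.float64(236.61257993620632))
```

View pics/w1.png

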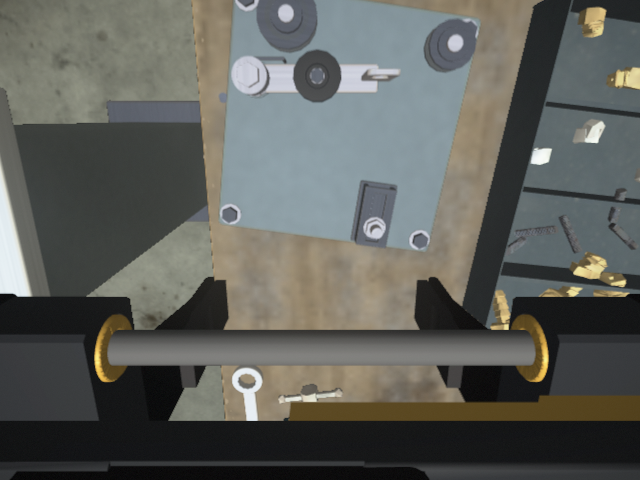

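Wrist view: pivot nut (250,75), lug top (383,74), stud (373,228) and bracket (375,213), with nothing blocking any of them. I'll zoom in for accurate points.

```bash
python3 -c "
from h import *
d=dict(np.load('pics/wrist.npz'));im=d['image'][:,:,::-1]
a=cv2.resize(im[50:100,340:420],(800,500),interpolation=cv2.INTER_CUBIC)[:, :400]
a=cv2.resize(im[55:95,355:405],(400,320),interpolation=cv2.INTER_CUBIC)
b=cv2.resize(im[175:255,340:440],(400,320),interpolation=cv2.INTER_CUBIC)
cv2.imwrite('pics/crop2.png',np.hstack([a,b]))
import sys
for n,u,v,z in [('pivot',250,75,.052),('lug',383,74,.068),('stud',373,226,.049),('plateTL',233,2,.01),('TR',480,19,.01),('BR',427,250,.01),('BL',221,229,.01)]: print(n,onz(d,u,v,z),pt(d,u,v))
"
```

```text
pivot [0.39651371 0.16439032 0.052     ] [0.39640321 0.16445371 0.05135095]
lug [0.49324168 0.16407292 0.068     ] [0.49321018 0.16405141 0.06821101]
stud [0.49393329 0.0473444  0.049     ] [0.49505304 0.04516678 0.04113758]
plateTL [0.37825198 0.22298472 0.01      ] [0.37798522 0.22331835 0.00867812]
TR [0.57875449 0.21203576 0.01      ] [5.82407359e-01 2.14235616e-01 5.96398597e-05]
BR [0.55267099 0.01283748 0.01      ] [0.55535984 0.00968264 0.00083619]
BL [0.35546809 0.03273647 0.01      ] [0.35297808 0.03004761 0.00065631]
```

View pics/crop2.png

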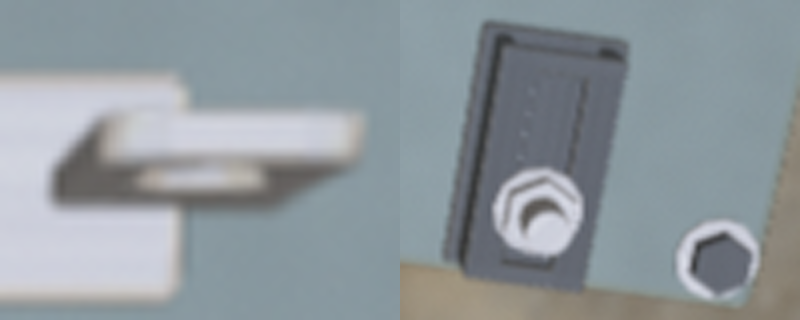

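```bash
python3 -c "
from h import *
d=dict(np.load('pics/wrist.npz'))
P={}
for n,u,v,z in [('pivot',250,75,.052),('lug',384.4,71.9,.068),('stud',377.5,232.5,.049),('lugL',355+102/8,55+135/8,.068),('lugR',355+362/8,55+135/8,.068)]: P[n]=onz(d,u,v,z);print(n,P[n],pt(d,u,v))
w=P['lug']-P['pivot'];print(np.hypot(*w[:2]),np.degrees(np.arctan2(w[1],w[0])))
a=np.radians(83.3);X=np.array([np.cos(a),np.sin(a)]);Y=np.array([X[1],-X[0]])*-1
Y=np.array([-X[1],X[0]])
o=P['pivot'][:2]+.004*X-.073*Y;print('slot mid',o-.1045*X-.046*Y,'stud drive',(P['stud'][:2]-o)@X,(P['stud'][:2]-o)@Y)
"
```

```text
pivot [0.39651371 0.16439032 0.052     ] [0.39640321 0.16445371 0.05135095]
lug [0.49415704 0.16545312 0.068     ] [0.49427428 0.16553513 0.06723064]
stud [0.49799895 0.04166342 0.049     ] [0.49797942 0.04170051 0.04912567]
lugL [0.48240629 0.16539569 0.068     ] [0.48284382 0.16580975 0.06410866]
lugR [0.50534225 0.16553967 0.068     ] [0.51634895 0.17171914 0.01019039]
0.09764911760623235 0.6236120434086092
slot mid [0.50297561 0.05069285] stud drive -0.1140483926729481 -0.04211079545730071
```

```bash
python3 -m jog '[[[-396,147,0,0,0,52,87],[-396,147,0,0,0,52,87],[-396,147,0,0,0,52,87],[-396,147,0,0,0,52,87],[-396,147,0,0,0,52,87],[-396,147,0,0,0,52,87],[-396,147,0,0,0,52,87],[-396,147,0,0,0,52,87],[-396,147,0,0,0,52,87],[-396,147,0,0,0,52,87]]]'
python3 -c "
from h import *
d=cap('wrist');save(d,'w2.png')
print(proj(d,(.603,-.267,.008)))
go([.60,-.267,.2],-52)"
```

```text
time: 2.9
position: [0.6005, -0.3425, 0.1986]
tool_rot: [2.967, 1.033, -0.004]
ft_force: [0.3, 0.0, -0.2]
grip_width: 0.999
grip_force: 0.0
(np.float64(256.8004559249283), np.float64(154.79403922217955))
row [ 45.1 -57.7  -1.1] [-0.1  0.   0.5] | pos [ 0.6006 -0.3402  0.1988] yaw_y -51.5 j [-0.11  0.53  0.85  1.39 -0.39  1.4  -0.16] t 3.0 F [-0.1  1.1 -0.8] gw 86.7 0.0
```

View pics/w2.png

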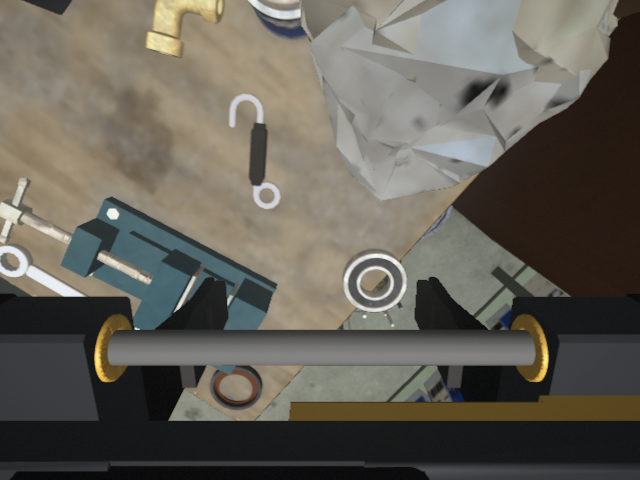

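Wrist view: grip centre (258,155), eye (266,195), bend top (246,97), tip (231,126). The crumpled paper to the right starts around x=310, so I'll measure the hook and check the paper's clearance from the gripper body.

```bash
python3 -c "
from h import *
d=dict(np.load('pics/wrist.npz'));im=d['image'].astype(int)
m=np.zeros((480,640),np.uint8);m[115:195,240:280]=(im[115:195,240:280].max(2)<75)
n,l,st,c=cv2.connectedComponentsWithStats(m);k=1+st[1:,4].argmax();print(st[k],c[k])
r=cv2.minAreaRect(np.argwhere(l==k)[:,::-1].astype(np.float32));print(r)
g=onz(d,*c[k],.014)
b=cv2.boxPoints(r);B=np.array([onz(d,*p,.014)for p in b]);print(np.round(B,4))
vs,us=np.nonzero(l==k);Q=np.array([onz(d,u,v,.014)[:2] for u,v in zip(us,vs)]);
w,V=np.linalg.eigh(np.cov(Q.T));ax=V[:,1]*np.sign(V[0,1]);print('grip',g,'yaw',np.degrees(np.arctan2(ax[1],ax[0])))
eye=onz(d,266,195,.008);tip=onz(d,231.5,126,.008);print('eye',eye,'tip',tip)
y=np.array([-ax[1],ax[0]])
for p in(eye,tip): print('hook frame',(p-g)[:2]@ax*1e3,(p-g)[:2]@y*1e3)
# obstacles in hook frame above z
P=[]
for v in range(0,300,2):
  for u in range(0,640,2):
    if d['depth'][v,u]>0:
      p=pt(d,u,v); P.append([(p-g)[:2]@ax*1e3,(p-g)[:2]@y*1e3,p[2]*1e3])
P=np.array(P)
for zl,hx,hy in [(12,20,62),(60,50,105)]:
  s=(abs(P[:,0]+10)<hx)&(abs(P[:,1])<hy)&(P[:,2]>zl);print(zl,s.sum(),P[s].min(0) if s.any() else '',P[s].max(0) if s.any() else '')
s=(abs(P[:,0]+10)<50)&(P[:,2]>60)
print('near',np.sort(P[s][:,1])[:3],np.sort(abs(P[s][:,1]))[:5])
"
```

```text
[250 123  17  62 841] [257.8156956  153.44827586]
((257.72412109375, 153.6896514892578), (14.79794979095459, 61.07090377807617), 3.3664608001708984)
[[ 0.5786 -0.2765  0.014 ]
 [ 0.6236 -0.2485  0.014 ]
 [ 0.6309 -0.2589  0.014 ]
 [ 0.5862 -0.2874  0.014 ]]
grip [ 0.60553727 -0.26744801  0.014     ] yaw 32.07928466087322
eye [ 0.57853097 -0.29495328  0.008     ] tip [ 0.60944951 -0.23510693  0.008     ]
hook frame -37.49064988595694 -8.96276306731724
hook frame 20.49099038354921 25.32529060698135
12 235 [-29.05393551  -8.95691992  12.24441513] [  9.77962529  24.29635199 274.84474717]
60 956 [ -47.90615982 -104.98726189   60.05877608] [ 39.96168981  24.29635199 274.84474717]
near [-329.36504752 -326.75009511 -324.59138946] [0.2736036  0.37420616 0.46588115 0.79223151 0.93608013]
```

```bash
python3 -c "
from h import *
d=dict(np.load('pics/wrist.npz'))
g=np.array([.6055,-.2674]);a=np.radians(32);ax=np.array([np.cos(a),np.sin(a)]);y=np.array([-ax[1],ax[0]])
P=[]
for v in range(0,270,2):
  for u in range(0,640,2):
    if d['depth'][v,u]>.2:
      p=pt(d,u,v); P.append([(p[:2]-g)@ax*1e3,(p[:2]-g)@y*1e3,p[2]*1e3])
P=np.array(P);
for zl in (20,50,60,80,110):
  for s in (1,-1):
    q=P[(abs(P[:,0]+10)<50)&(P[:,2]>zl)&(P[:,1]*s>0)]
    if len(q): i=abs(q[:,1]).argmin();print(zl,s,q[i],q[:,2].max())
gp=np.append(g-ax*.008,0.1)
go([gp[0],gp[1],.10],-58);go([gp[0],gp[1],.0015],-58)
"
```

```text
20 1 [-40.72647335 186.46187623  37.13679635] 41.838471913614896
20 -1 [ 39.17272812 -56.59610795  74.78559322] 90.29622167851659
50 -1 [ 39.17272812 -56.59610795  74.78559322] 90.29622167851659
60 -1 [ 39.17272812 -56.59610795  74.78559322] 90.29622167851659
80 -1 [ 39.72997311 -61.99826056  80.41860145] 90.29622167851659
row [ 41.2 -54.6  98.9] [-0.1  0.   6.5] | pos [ 0.6006 -0.3402  0.1988] yaw_y -51.5 j [-0.11  0.53  0.85  1.39 -0.39  1.4  -0.16] t 3.0 F [-0.1  1.1 -0.8] gw 86.7 0.0
row [ 41.3 -54.4 197.4] [-0.1  0.   6.5] | pos [ 0.6006 -0.3402  0.1988] yaw_y -51.5 j [-0.11  0.53  0.85  1.39 -0.39  1.4  -0.16] t 3.0 F [-0.1  1.1 -0.8] gw 86.7 0.0
```

```bash
python3 -c "
from h import *
d=dict(np.load('pics/wrist.npz'))
g=np.array([.6055,-.2674]);a=np.radians(32);ax=np.array([np.cos(a),np.sin(a)]);y=np.array([-ax[1],ax[0]])
P=[]
for v in range(0,270):
  for u in range(280,640):
    if d['depth'][v,u]>.2:
      p=pt(d,u,v); P.append([(p[:2]-g)@ax*1e3,(p[:2]-g)@y*1e3,p[2]*1e3])
P=np.array(P);
for x0 in range(-50,60,10):
  print(x0,[int(q.max()) if len(q:=P[(abs(P[:,0]-x0)<=5)&(P[:,1]<-y0)&(P[:,1]>-y0-10)][:,2]) else -1 for y0 in range(30,110,10)])
"
```

```text
-50 [2, 1, 1, 1, 2, 1, 1, 1]
-40 [1, 1, 2, 2, 1, 2, 1, 1]
-30 [1, 1, 1, 1, 1, 1, 1, 1]
-20 [1, 1, 1, 1, 1, 1, 40, 44]
-10 [1, 1, 1, 1, 2, 50, 50, 51]
0 [1, 1, 1, 1, 58, 58, 59, 59]
10 [2, 1, 1, 68, 66, 66, 68, 69]
20 [2, 1, 1, 74, 71, 76, 78, 79]
30 [1, 2, 76, 78, 81, 85, 85, 82]
40 [1, 1, 82, 83, 86, 95, 96, 93]
50 [1, 1, 85, 89, 96, 103, 106, 103]
```

```bash
cat >> h.py <<'E'
def go2(p,hyaw,pitch=12,rel=0):
    """tool x along world yaw hyaw, leaning back by pitch about tool y"""
    s=ctrl.get_state();R=Ro.from_rotvec(s['tool_rot']);M=R.as_matrix()
    a=np.radians(hyaw);x=np.array([np.cos(a),np.sin(a),0]);z=np.array([0,0,-1.])
    T=Ro.from_matrix(np.stack([x,np.cross(z,x),z],1))*Ro.from_rotvec([0,np.radians(pitch),0])
    sh=M.T@(np.array(p)-s['position'])*1000
    o=(R.inv()*T).as_rotvec(degrees=True)
    print('row',np.round(sh,1),np.round(o,1),'| pos',np.round(s['position'],4),'xyaw',round(np.degrees(np.arctan2(M[1,0],M[0,0])),1),'pit',round(np.degrees(np.arcsin(-M[2,0])),1),'t',round(s['time'],1),'F',np.round(s['ft_force'],1),'gw',round(s['grip_width']*87,1),round(s['grip_force'],1))
E
python3 -c "
from h import *
a=np.radians(32);g=np.array([.6055,-.2674])-.009*np.array([np.cos(a),np.sin(a)])
print(g);go2([g[0],g[1],.10],32)"
```

```text
[ 0.59786757 -0.27216927]
row [ 40.2 -54.8  98.9] [-0.8 12.   6.4] | pos [ 0.6006 -0.3402  0.1988] xyaw 38.5 pit 0.0 t 3.0 F [-0.1  1.1 -0.8] gw 86.7 0.0
```

```bash
python3 -m jog '[[[40,-55,99,-0.8,12,6.4,60],[40,-55,99,-0.8,12,6.4,60],[40,-55,99,-0.8,12,6.4,60],[40,-55,99,-0.8,12,6.4,60],[40,-55,99,-0.8,12,6.4,60],[40,-55,99,-0.8,12,6.4,60]]]'
python3 -c "
from h import *
go2([.5979,-.2722,.05],32);go2([.5979,-.2722,.004],32)"
```

```text
time: 3.55
position: [0.5987, -0.2739, 0.1039]
tool_rot: [-2.953, -0.848, -0.317]
ft_force: [0.7, -0.5, 0.1]
grip_width: 0.698
grip_force: 0.0
row [-11.1  -2.2  52.7] [ 0.3 -0.1  0.1] | pos [ 0.5987 -0.2739  0.1039] xyaw 32.1 pit -12.1 t 3.5 F [ 0.7 -0.5  0.1] gw 60.7 0.0
row [-20.8  -2.5  97.7] [ 0.3 -0.1  0.1] | pos [ 0.5987 -0.2739  0.1039] xyaw 32.1 pit -12.1 t 3.5 F [ 0.7 -0.5  0.1] gw 60.7 0.0
```

```bash
python3 -m jog '[[[-10,0,48,0,0,0,60],[-10,0,48,0,0,0,60],[-10,0,48,0,0,0,60],[-10,0,48,0,0,0,60]]]'
python3 -c "
from h import *
go2([.5979,-.2722,.004],32)"
```

```text
time: 3.95
position: [0.5982, -0.2753, 0.055]
tool_rot: [-2.954, -0.844, -0.316]
ft_force: [0.1, -0.2, 0.5]
grip_width: 0.689
grip_force: 0.0
row [-9.4 -3.1 50.2] [ 0.3 -0.1 -0.1] | pos [ 0.5982 -0.2753  0.055 ] xyaw 31.9 pit -12.1 t 4.0 F [ 0.1 -0.2  0.5] gw 60.0 0.0
```

```bash
python3 -m jog '[[[-5,-3,25,0,0,0,60],[-9,-3,46,0,0,0,60],[-9,-3,49,0,0,0,60],[-9,-3,49,0,0,0,60],[-9,-3,49,0,0,0,60]]]'
python3 -c "
from h import *
go2([.5979,-.2722,.004],32)
d=cap('wrist');save(d,'w3.png')
go2([.5979,-.2722,.004],32)"
```

```text
time: 4.45
position: [0.5977, -0.2717, 0.0048]
tool_rot: [-2.954, -0.844, -0.316]
ft_force: [-0.6, 0.0, 0.4]
grip_width: 0.691
grip_force: 0.0
row [-0.3  0.5  0.8] [ 0.3 -0.1 -0.1] | pos [ 0.5977 -0.2717  0.0048] xyaw 31.9 pit -12.1 t 4.5 F [-0.6  0.   0.4] gw 60.1 0.0
row [-0.2  0.7  0.7] [ 0.3 -0.1 -0.1] | pos [ 0.5976 -0.2716  0.0047] xyaw 31.9 pit -12.1 t 4.5 F [0.8 0.  0.2] gw 59.8 0.0
```

```bash
python3 -m jog '[[[0,0.5,0.5,0,0,0,25],[0,0.5,0.5,0,0,0,15],[0,0.5,0.5,0,0,0,5],[0,0.5,0.5,0,0,0,5],[0,0.5,0.5,0,0,0,5],[0,0.5,0.5,0,0,0,5],[0,0.5,0.5,0,0,0,5],[0,0.5,0.5,0,0,0,5]]]' 50
python3 -m jog '[[[12,0,-60,0,0,0,5],[24,0,-120,0,0,0,5],[24,0,-120,0,0,0,5],[24,0,-120,0,0,0,5],[24,0,-120,0,0,0,5]]]'
python3 -c "
from h import *
d=cap('wrist');save(d,'w3.png')
go2([.5979,-.2722,.004],32)"
```

```text
time: 5.3
position: [0.5969, -0.2712, 0.0024]
tool_rot: [-2.952, -0.844, -0.312]
ft_force: [-0.5, -0.9, 1.0]
grip_width: 0.143
grip_force: 50.2
time: 5.8
position: [0.595, -0.2712, 0.1241]
tool_rot: [-2.952, -0.844, -0.311]
ft_force: [-1.3, 0.3, -1.4]
grip_width: 0.138
grip_force: 50.0
row [-22.4   3.1 116.9] [ 0.   0.1 -0.1] | pos [ 0.5943 -0.2708  0.123 ] xyaw 31.9 pit -11.9 t 5.8 F [ 0.2 -0.3 -1.2] gw 12.7 50.0
```

View pics/w3.png

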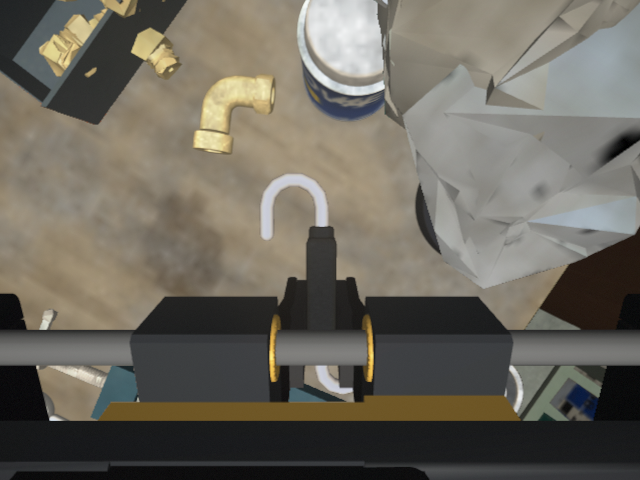

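The hook is held squarely between the pads: tip at (266,237), bend top at (293,175). Next I'll measure the hook's pose in the hand from this picture.

```bash
python3 -c "
from h import *
d=dict(np.load('pics/wrist.npz'));s=ctrl.get_state();im=d['image'].astype(int)
p=s['position'];a=np.radians(31.9);x=np.array([np.cos(a),np.sin(a),0]);y=np.array([-x[1],x[0],0])
m=np.zeros((480,640),np.uint8);m[165:245,255:335]=(im[165:245,255:335].min(2)>165)
n,l,st,c=cv2.connectedComponentsWithStats(m);k=1+st[1:,4].argmax();print(st[k])
vs,us=np.nonzero(cv2.erode((l==k).astype(np.uint8),np.ones((5,5)))) 
Q=np.array([pt(d,u,v) for u,v in zip(us,vs)])-p
h=np.stack([Q@x,Q@y,Q[:,2]],1)*1e3
for r in (180,190,200,210,220,232):
  for sd in (us<295,us>=295):
    q=h[(abs(vs-r)<3)&sd]
    if len(q):print(r,np.round(np.median(q,0),1),len(q))
q=onz(d,266,239,p[2]+.0056)-p;print('tip end',q@x*1e3,q@y*1e3)
q=onz(d,293,174.5,p[2]+.0056)-p;print('bend top',q@x*1e3,q@y*1e3)
q=onz(d,322,215,p[2]+.0056)-p;print('shank',q@x*1e3,q@y*1e3)
"
```

```text
[ 261  174   67   66 1552]
180 [54.9 14.2  9.2] 78
180 [54.9  7.8  9.3] 69
190 [50.7 20.6  9.4] 37
190 [50.7  2.2  9.3] 36
200 [46.4 22.9  9.3] 33
200 [46.4  0.1  9.2] 32
210 [42.1 23.3  9.2] 35
210 [42.1 -0.4  9.4] 35
220 [37.8 23.3  9.2] 35
220 [37.8 -0.4  9.3] 37
232 [32.6 23.5  9.1] 34
tip end 29.2027013871521 24.015799189380537
bend top 57.53515029898817 11.862480777819938
shank 39.82865519181338 -0.822733417683446
```

The hook is flat in the hand: wire centre 6 mm above the TCP, tip at +28.5/+24, inside of bend at +52.5, eye at −28.5/−10. I'll carry it to above the lug.

```bash
python3 -c "
from h import *
go2([.5185,.145,.15],90.5)"
```

```text
row [ 157.6 -393.1    5.8] [ 12.2   0.  -57.3] | pos [ 0.5943 -0.2708  0.123 ] xyaw 31.9 pit -11.9 t 5.8 F [ 0.2 -0.3 -1.2] gw 12.7 50.0
```

```bash
python3 -m jog '[[[158,-393,6,12.2,0,-57.3,5],[158,-393,6,12.2,0,-57.3,5],[158,-393,6,12.2,0,-57.3,5],[158,-393,6,12.2,0,-57.3,5],[158,-393,6,12.2,0,-57.3,5],[158,-393,6,12.2,0,-57.3,5],[158,-393,6,12.2,0,-57.3,5],[158,-393,6,12.2,0,-57.3,5],[158,-393,6,12.2,0,-57.3,5],[158,-393,6,12.2,0,-57.3,5]]]'
python3 -m jog '[[[0,0,0,0,0,0,5],[0,0,0,0,0,0,5],[0,0,0,0,0,0,5]]]'
python3 -c "
from h import *
go2([.5185,.145,.15],90.5);go2([.5185,.145,.090],90.5)"
```

```text
time: 6.85
position: [0.517, 0.1497, 0.1487]
tool_rot: [-2.092, -2.127, -0.216]
ft_force: [0.4, 0.7, -1.4]
grip_width: 0.145
grip_force: 50.0
time: 7.15
position: [0.5201, 0.1426, 0.1501]
tool_rot: [-2.106, -2.118, -0.219]
ft_force: [-0.0, -0.0, -1.3]
grip_width: 0.144
grip_force: 50.0
row [ 2.3 -1.5  0.6] [ 0.1  0.1 -0.2] | pos [0.5201 0.1426 0.1501] xyaw 90.3 pit -11.9 t 7.2 F [-0.  -0.  -1.3] gw 12.5 50.0
row [-10.   -1.6  59.3] [ 0.1  0.1 -0.2] | pos [0.5201 0.1426 0.1501] xyaw 90.3 pit -11.9 t 7.2 F [-0.  -0.  -1.3] gw 12.5 50.0
```

```bash
python3 -m jog '[[[-5,-1.6,30,0,0,0,5],[-10,-1.6,59,0,0,0,5],[-10,-1.6,59,0,0,0,5],[-10,-1.6,59,0,0,0,5],[-10,-1.6,59,0,0,0,5]]]'
python3 -c "
from h import *
d=cap('wrist');save(d,'w4.png')
go2([.5185,.145,.09],90.5)"
```

```text
time: 7.65
position: [0.5198, 0.1465, 0.0926]
tool_rot: [-2.105, -2.12, -0.224]
ft_force: [-0.3, 0.2, -1.0]
grip_width: 0.145
grip_force: 50.0
row [-2.2 -1.4  2.4] [ 0.2  0.  -0. ] | pos [0.5199 0.1467 0.0928] xyaw 90.5 pit -12.0 t 7.7 F [-0.2  0.8 -0.5] gw 12.4 50.0
```

View pics/w4.png

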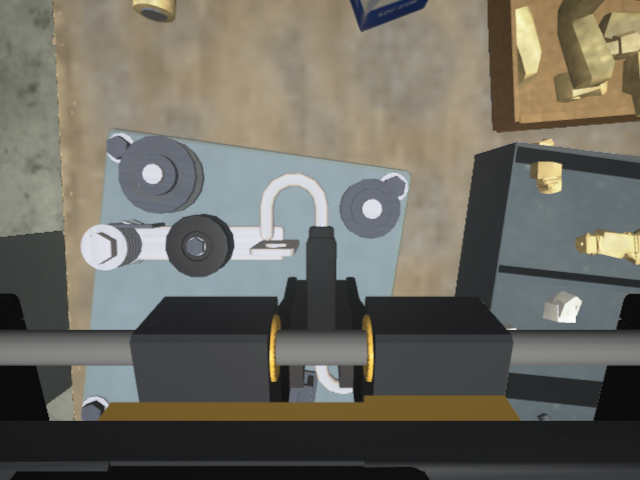

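Lug appears at about (250–298, 238–258), just below the hook tip (266,238). I'll read its faces from the depth values instead of using up a picture.

```bash
python3 -c "
from h import *
d=dict(np.load('pics/wrist.npz'));s=ctrl.get_state()
for u in (256,285,294):
  print(u,[(v,int(d['image'][v,u].mean()),*np.round(pt(d,u,v)*1e3).astype(int)[1:]) for v in range(236,264,2)])
v=None
B=[]
for v in range(236,264):
  for u in range(240,306):
    p=pt(d,u,v)
    if .064<p[2]<.072: B.append((u,v,*p))
B=np.array(B);print(len(B),B.min(0),B.max(0),B.mean(0))
"
```

```text
256 [(236, 224, np.int64(170), np.int64(21)), (238, 228, np.int64(168), np.int64(21)), (240, 227, np.int64(167), np.int64(21)), (242, 226, np.int64(166), np.int64(22)), (244, 124, np.int64(167), np.int64(45)), (246, 98, np.int64(167), np.int64(55)), (248, 127, np.int64(167), np.int64(65)), (250, 222, np.int64(166), np.int64(67)), (252, 222, np.int64(166), np.int64(69)), (254, 222, np.int64(165), np.int64(68)), (256, 219, np.int64(163), np.int64(68)), (258, 221, np.int64(155), np.int64(20)), (260, 162, np.int64(152), np.int64(10)), (262, 163, np.int64(151), np.int64(10))]
285 [(236, 165, np.int64(169), np.int64(10)), (238, 162, np.int64(168), np.int64(10)), (240, 94, np.int64(167), np.int64(21)), (242, 96, np.int64(167), np.int64(34)), (244, 187, np.int64(167), np.int64(44)), (246, 158, np.int64(167), np.int64(54)), (248, 128, np.int64(167), np.int64(64)), (250, 223, np.int64(167), np.int64(68)), (252, 222, np.int64(166), np.int64(68)), (254, 221, np.int64(165), np.int64(68)), (256, 186, np.int64(164), np.int64(69)), (258, 162, np.int64(154), np.int64(9)), (260, 161, np.int64(152), np
[... 163 characters left out ...]
, np.int64(22)), (242, 98, np.int64(167), np.int64(34)), (244, 98, np.int64(167), np.int64(46)), (246, 98, np.int64(167), np.int64(54)), (248, 110, np.int64(167), np.int64(60)), (250, 122, np.int64(166), np.int64(62)), (252, 118, np.int64(165), np.int64(60)), (254, 143, np.int64(157), np.int64(10)), (256, 161, np.int64(155), np.int64(8)), (258, 161, np.int64(154), np.int64(10)), (260, 160, np.int64(153), np.int64(10)), (262, 161, np.int64(151), np.int64(9))]
362 [2.50000000e+02 2.48000000e+02 4.82680904e-01 1.63195426e-01
 6.40298492e-02] [2.93000000e+02 2.56000000e+02 5.05377242e-01 1.67385188e-01
 6.97629464e-02] [2.71099448e+02 2.52088398e+02 4.94130382e-01 1.65449397e-01
 6.71717947e-02]
```

```bash
python3 -m jog '[[[-2.3,-1,11,0,0,0,5],[-4.6,-1.8,22,0,0,0,5],[-7,-1.8,33,0,0,0,5],[-9,-1.8,43,0,0,0,5],[-9,-1.8,43,0,0,0,5],[-9,-1.8,43,0,0,0,5],[-9,-1.8,43,0,0,0,5]]]'
python3 -c "
from h import *
go2([.5181,.145,.0485],90.3);go2([.5181,.120,.0485],90.3)"
```

```text
time: 8.4
position: [0.5171, 0.1469, 0.0474]
tool_rot: [-2.103, -2.121, -0.222]
ft_force: [-0.4, 0.1, -1.3]
grip_width: 0.142
grip_force: 50.0
row [-1.6  1.  -1.5] [0.1 0.1 0.2] | pos [0.5171 0.1469 0.0474] xyaw 90.5 pit -11.9 t 8.4 F [-0.4  0.1 -1.3] gw 12.4 50.0
row [-26.1   0.8  -6.7] [0.1 0.1 0.2] | pos [0.5171 0.1469 0.0474] xyaw 90.5 pit -11.9 t 8.4 F [-0.4  0.1 -1.3] gw 12.4 50.0
```

```bash
python3 -m jog '[[[-4,0.8,-2.5,0,0,0,5],[-8,0.8,-3.2,0,0,0,5],[-12,0.8,-4,0,0,0,5],[-16,0.8,-5,0,0,0,5],[-20,0.8,-5.5,0,0,0,5],[-24,0.8,-6,0,0,0,5],[-26,0.8,-6.7,0,0,0,5],[-26,0.8,-6.7,0,0,0,5],[-26,0.8,-6.7,0,0,0,5]]]'
python3 -c "
from h import *
go2([.5181,.114,.0485],90.3)
d=cap('wrist');save(d,'w5.png')
B=[]
for v in range(200,300):
  for u in range(230,310):
    p=pt(d,u,v)
    if .064<p[2]<.071: B.append((u,v,*p))
B=np.array(B);print(len(B),B.min(0),B.max(0),B.mean(0))
"
```

```text
time: 9.3
position: [0.5177, 0.1202, 0.0483]
tool_rot: [-2.103, -2.121, -0.221]
ft_force: [0.2, -0.2, -0.9]
grip_width: 0.146
grip_force: 50.0
row [-6.   0.4 -1.5] [0.  0.1 0.2] | pos [0.5177 0.1202 0.0483] xyaw 90.5 pit -11.9 t 9.3 F [ 0.2 -0.2 -0.9] gw 12.7 50.0
547 [2.35000000e+02 2.00000000e+02 4.82457819e-01 1.25660834e-01
 6.40285215e-02] [3.05000000e+02 2.99000000e+02 5.11445996e-01 1.66139331e-01
 7.08420365e-02] [2.71674589e+02 2.29268739e+02 4.97840329e-01 1.54109501e-01
 6.72764150e-02]
```

View pics/w5.png

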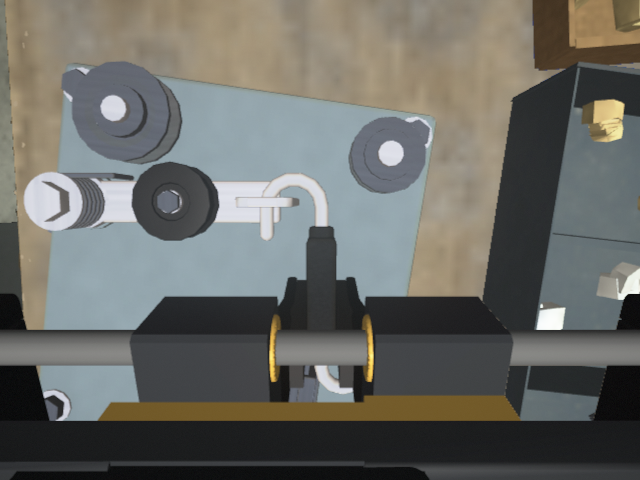

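The leg is through the hole: the tip at (266,238) stands out in front of the lug top (235–297, 202), with no force on the wrist. Now I'll work out the draw path.

```bash
cat > plan.py <<'E'
from h import *
from scipy.optimize import fsolve
P=np.array([394.8,164.6]);S=np.array([498.0,41.7])
def rot(a):return np.array([[np.cos(a),-np.sin(a)],[np.sin(a),np.cos(a)]])
def lugback(al):return P+rot(al)@np.array([99.5,2])
f=lambda q:S+rot(q[0])@np.array([81,34])-lugback(q[1])
psi,al=fsolve(f,[np.radians(80),-.3]);
T=S+rot(psi)@np.array([28.5,10])
if __name__=='__main__':
    print('psi',np.degrees(psi),'alpha',np.degrees(al),'normal',np.degrees(al)+90,'TCP',T)
    a0=np.radians(.3)
    for k in np.linspace(0,1,6):
        a=a0+(al-a0)*k; ps=np.radians(90.3)+(psi-np.radians(90.3))*k
        t=lugback(a)-rot(ps)@np.array([52.5,24]);print(round(k,1),np.round(t,1),round(np.degrees(ps),1))
E
python3 plan.py
```

```text
psi 73.95474088328316 alpha -22.14730424386859 normal 67.85269575613141 TCP [496.26686618  71.85371034]
0.0 [518.6 114.7] 90.3
0.2 [515.4 105.7] 87.0
0.4 [511.6  96.8] 83.8
0.6 [507.1  88.1] 80.5
0.8 [502.   79.8] 77.2
1.0 [496.3  71.9] 74.0
```

```bash
python3 -c "
from h import *
for x,y,w in [(516.5,109,88.2),(513.5,101,85.4),(509.4,92.5,82.1)]: go2([x/1e3,y/1e3,.0495],w)"
```

```text
row [-10.8  -1.3  -3.5] [-0.4  0.1  2.2] | pos [0.5177 0.1203 0.0483] xyaw 90.5 pit -11.9 t 9.3 F [ 0.3 -0.6 -1. ] gw 12.5 50.0
row [-18.6  -4.3  -5.2] [-1.   0.1  5. ] | pos [0.5177 0.1203 0.0483] xyaw 90.5 pit -11.9 t 9.3 F [ 0.3 -0.6 -1. ] gw 12.5 50.0
row [-26.9  -8.5  -6.9] [-1.7  0.1  8.2] | pos [0.5177 0.1203 0.0483] xyaw 90.5 pit -11.9 t 9.3 F [ 0.3 -0.6 -1. ] gw 12.5 50.0
```

```bash
python3 -m jog '[[[-3,0,-1.5,0,0,0.5,5],[-6,-0.5,-2.5,-0.2,0,1.2,5],[-9,-1,-3.1,-0.3,0,1.8,5],[-11,-1.3,-3.5,-0.4,0.1,2.3,5],[-14,-2.4,-4.2,-0.6,0.1,3.4,5],[-16.5,-3.4,-4.7,-0.8,0.1,4.2,5],[-19,-4.4,-5.3,-1,0.1,5.2,5],[-22,-5.9,-5.9,-1.3,0.1,6.3,5],[-25,-7.5,-6.5,-1.5,0.1,7.5,5],[-27,-8.5,-6.9,-1.7,0.1,8.2,5]]]'
python3 -c "
from h import *
for x,y,w in [(509.4,92.5,82.1),(504.6,84,78.9),(500.3,77.3,76.2),(496.3,71.9,74)]: go2([x/1e3,y/1e3,.0495],w)"
```

```text
time: 10.35
position: [0.5087, 0.0939, 0.0494]
tool_rot: [-2.257, -1.965, -0.239]
ft_force: [-0.3, 7.3, -2.4]
grip_width: 0.145
grip_force: 50.0
row [-1.2  0.9 -0.3] [-0.  -0.2 -0. ] | pos [0.5087 0.0939 0.0494] xyaw 82.1 pit -12.2 t 10.3 F [-0.3  7.3 -2.4] gw 12.6 50.0
row [-10.1  -2.7  -2.2] [-0.7 -0.1  3.1] | pos [0.5087 0.0939 0.0494] xyaw 82.1 pit -12.2 t 10.3 F [-0.3  7.3 -2.4] gw 12.6 50.0
row [-17.2  -6.   -3.8] [-1.3 -0.1  5.8] | pos [0.5087 0.0939 0.0494] xyaw 82.1 pit -12.2 t 10.3 F [-0.3  7.3 -2.4] gw 12.6 50.0
row [-22.9  -9.2  -5. ] [-1.7 -0.1  7.9] | pos [0.5087 0.0939 0.0494] xyaw 82.1 pit -12.2 t 10.3 F [-0.3  7.3 -2.4] gw 12.6 50.0
```

```bash
python3 -m jog '[[[-2.6,0.2,-0.8,-0.2,0,0.8,5],[-5,-0.5,-1.2,-0.3,0,1.6,5],[-7.6,-1.6,-1.8,-0.5,0,2.4,5],[-10.1,-2.7,-2.4,-0.7,0,3.2,5],[-12.6,-3.8,-2.9,-0.9,0,4.1,5],[-15,-5,-3.5,-1.1,0,5,5],[-17.2,-6,-4,-1.3,0,5.8,5],[-20,-7.5,-4.7,-1.5,0,6.8,5],[-22.9,-9.2,-5.3,-1.7,0,7.9,5],[-22.9,-9.2,-5.3,-1.7,0,7.9,5]]]'
python3 -c "
from h import *
go2([.4963,.0719,.0495],74)
d=cap('wrist');s=ctrl.get_state();im=d['image'].astype(int);p=s['position']
a=np.radians(74);x=np.array([np.cos(a),np.sin(a),0]);y=np.array([-x[1],x[0],0])
for n,u,v in [('tip',266,239),('bend',293,174.5),('shank',322,215)]:
  q=onz(d,u,v,p[2]+.0056)-p;print(n,q@x*1e3,q@y*1e3,im[int(v)-3,u])
m=np.zeros((480,640),np.uint8);m[165:245,255:335]=(im[165:245,255:335].min(2)>165)
print(cv2.boundingRect(m))
for n in('top','scene'): save(cap(n),n+'1.png')
t=dict(np.load('pics/top.npz'));sc=dict(np.load('pics/scene.npz'))
S=(.498,.0417,.049);print(proj(t,S),proj(sc,S))
b=sc['image'][:,:,::-1];u,v=map(int,proj(sc,S));b=cv2.resize(b[v-45:v+45,u-60:u+60],(800,600),interpolation=cv2.INTER_CUBIC);cv2.imwrite('pics/crop3.png',b);print(u,v)
"
```

```text
time: 11.35
position: [0.4958, 0.0725, 0.0496]
tool_rot: [-2.396, -1.808, -0.254]
ft_force: [0.9, 8.5, -3.9]
grip_width: 0.14
grip_force: 50.0
row [-0.5  0.7  0. ] [-0.1 -0.2  0. ] | pos [0.4958 0.0725 0.0496] xyaw 74.0 pit -12.2 t 11.3 F [ 0.9  8.5 -3.9] gw 12.2 50.0
tip 28.88924940491338 24.144186136146807 [208 211 221]
bend 57.06912372591506 12.091468952007487 [143 158 166]
shank 39.48025710315438 -0.5380677070773686 [210 214 223]
(255, 171, 73, 69)
(np.float64(329.65256440379414), np.float64(253.84742065476996)) (np.float64(331.8675651055496), np.float64(251.5818799496343))
331 251
```

View pics/crop3.png

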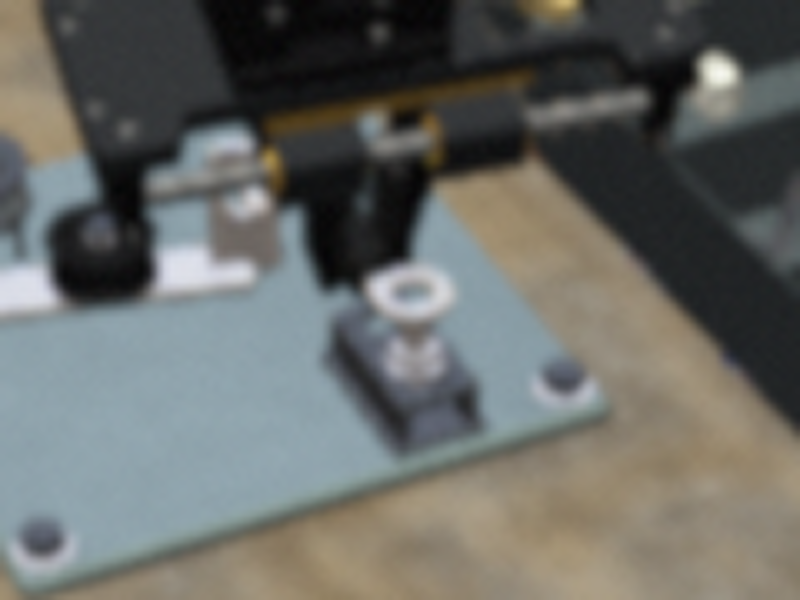

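Scene crop: the ring, at crop (411,290), sits right over the stud shaft (≈415,325), and the lug is drawn back with the tip through it. Now I'll lower it gently by feel.

```bash
python3 -m jog '[[[-0.7,0.3,1.5,0,0,0,5],[-0.9,0.3,2.5,0,0,0,5],[-1.1,0.3,3.5,0,0,0,5],[-1.3,0.3,4.5,0,0,0,5],[-1.3,0.3,4.5,0,0,0,5]]]'
python3 -c "
from h import *
go2([.4963,.0719,.0495],74)"
```

```text
time: 12.0
position: [0.4966, 0.0735, 0.0462]
tool_rot: [-2.394, -1.808, -0.256]
ft_force: [-3.6, 9.4, 2.9]
grip_width: 0.143
grip_force: 50.0
row [-0.9  0.2 -3.6] [-0.1 -0.3  0.1] | pos [0.4966 0.0735 0.0462] xyaw 74.1 pit -12.3 t 12.0 F [-3.6  9.4  2.9] gw 12.5 50.0
```

Contact at ring-bottom height 49 mm, so the ring is resting on the stud's top. I'll lift a little and compare the ring and stud in the scene picture.

```bash
python3 -m jog '[[[-0.5,0.3,2,0,0,0,5],[0.5,0.3,-4,0,0,0,5],[0.5,0.3,-4,0,0,0,5]]]'
python3 -c "
from h import *
go2([.4963,.0719,.0495],74)
sc=dict(np.load('pics/scene.npz'))
print('ring prev',onz(sc,332.65,249.5,.0556),'FK',[.4958+.0018,.0725-.0302])
print('axis',[np.round(proj(sc,(.498,.0417,z)),1) for z in (.049,.042,.036)])
b=sc['image'].astype(int)
for v in (252,253,254,255,256,257,258): print(v,b[v,324:344].mean(1).astype(int))
d=sc['depth']
for v in (253,254,255,256): print(v,[tuple(np.round(pt(sc,u,v)*1e3).astype(int)) for u in (330,331,332,333,334,335,336)])
"
```

```text
time: 12.3
position: [0.4953, 0.0724, 0.049]
tool_rot: [-2.394, -1.809, -0.251]
ft_force: [-3.4, 9.0, 0.7]
grip_width: 0.143
grip_force: 50.0
row [-0.1  1.1 -0.5] [-0.3 -0.2  0.1] | pos [0.4953 0.0724 0.049 ] xyaw 74.1 pit -12.2 t 12.3 F [-3.4  9.   0.7] gw 12.4 50.0
ring prev [0.49862938 0.0396019  0.0556    ] FK [0.49760000000000004, 0.04229999999999999]
axis [array([331.9, 251.6]), array([331.9, 254.2]), array([331.9, 256.4])]
252 [110  99  99 128 162 183 189 192 195 201 202 195 184 169 158 153 153 155
 153 153]
253 [ 99  96 101 120 141 150 159 165 171 173 169 158 151 149 150 153 155 154
 154 154]
254 [ 98 103 118 136 139 131 122 122 125 125 119 120 132 145 152 152 155 153
 155 157]
255 [ 99 107 123 134 132 122 110 102 100 100 104 112 132 144 151 153 153 154
 155 155]
256 [ 96 104 112 115 118 125 129 116 104 102 115 134 143 143 146 150 155 154
 156 155]
257 [ 87  97 101 103 112 139 160 144 119 116 135 163 165 144 135 145 151 154
 154 154]
258 [ 70  88  97 105 119 145 172 164 143 139 156 175 167 139 125 135 148 153
 155 155]
253 [(np.int64(487), np.int64(32), np.int64(56)), (np.int
[... 521 characters left out ...]
 np.int64(28)), (np.int64(527), np.int64(71), np.int64(11))]
255 [(np.int64(512), np.int64(70), np.int64(15)), (np.int64(494), np.int64(38), np.int64(44)), (np.int64(495), np.int64(36), np.int64(45)), (np.int64(496), np.int64(35), np.int64(45)), (np.int64(498), np.int64(34), np.int64(45)), (np.int64(513), np.int64(52), np.int64(27)), (np.int64(513), np.int64(49), np.int64(28))]
256 [(np.int64(496), np.int64(46), np.int64(35)), (np.int64(495), np.int64(40), np.int64(40)), (np.int64(493), np.int64(33), np.int64(45)), (np.int64(497), np.int64(36), np.int64(41)), (np.int64(498), np.int64(34), np.int64(42)), (np.int64(505), np.int64(41), np.int64(35)), (np.int64(511), np.int64(45), np.int64(30))]
```

```bash
python3 -m jog '[[[-1.2,1,-0.2,0,0,0,5],[-1.3,1,0.8,0,0,0,5],[-1.5,1,1.8,0,0,0,5],[-1.7,1,2.8,0,0,0,5],[-1.9,1,3.8,0,0,0,5],[-1.9,1,3.8,0,0,0,5]]]'
python3 -c "
from h import *
go2([.4964,.0720,.0495],74);print(ctrl.get_state()['torque'])
sc=cap('scene')
b=sc['image'].astype(int)
for v in range(244,262): print(v,b[v,322:346].mean(1).astype(int))
"
```

```text
time: 12.9
position: [0.4962, 0.0726, 0.0458]
tool_rot: [-2.391, -1.808, -0.254]
ft_force: [-4.7, 10.5, 3.7]
grip_width: 0.146
grip_force: 50.1
row [ 0.2  0.3 -3.7] [-0.3 -0.3  0.2] | pos [0.4962 0.0726 0.0458] xyaw 74.2 pit -12.3 t 12.9 F [-4.7 10.5  3.7] gw 12.7 50.1
[2.39907073 1.18213478 0.55873718]
244 [ 16  24  33  37  35  32  26  20  12  16  54 107 143 156 156 156 156 154
 153 155 153 148 145 141]
245 [ 18  25  30  33  34  32  26  19  19  24  59 113 146 157 157 155 154 155
 153 155 153 152 149 145]
246 [ 15  21  26  31  31  29  28  33  50  70  96 135 158 162 158 156 155 154
 155 154 154 153 151 150]
247 [ 13  17  22  29  36  44  58  83 114 136 153 173 183 179 171 164 157 156
 155 154 154 154 152 152]
248 [ 15  16  23  38  69 100 123 146 166 177 182 189 193 192 192 182 167 158
 156 154 154 154 154 153]
249 [ 35  31  29  56 113 162 182 186 179 170 164 167 172 183 198 198 185 165
 155 153 153 154 152 152]
250 [ 75  63  47  71 138 194 210 200 167 138 135 142 146 160 190 206 198 172
 156 153 153 152 152 152]
251 [109  93  70  75 134 190 215 205 169 146 151 158 157 164 189 209 201 1
[... 358 characters left out ...]
 121 128 125 130 135 147 153 155 151 145 138 140 144 152
 153 155 156 154 155 155]
256 [ 65  85  95 102 111 115 114 123 134 123 113 114 123 137 142 142 143 149
 154 155 154 155 155 154]
257 [ 50  71  88  96 102 103 114 139 159 142 116 114 133 163 165 145 135 145
 152 153 155 155 155 156]
258 [ 45  51  71  87  96 103 119 147 170 163 142 138 156 175 166 140 122 133
 148 153 155 155 156 155]
259 [ 49  42  54  77  93 107 129 151 166 163 155 153 165 165 156 134 117 121
 141 152 154 156 155 154]
260 [ 57  42  43  62  84 100 129 158 166 158 150 148 152 159 158 138 112 112
 129 147 153 154 154 153]
261 [ 72  51  42  49  67  87 115 151 166 160 146 140 147 159 158 130 105 101
 115 130 145 154 154 154]
```

```bash
python3 -c "
from h import *
sc=dict(np.load('pics/scene.npz'))
b=cv2.imread('pics/scene0.png').astype(int)
for v in range(246,264): print(v,b[v,322:346].mean(1).astype(int))
print(onz(sc,332.5,250.7,.0518)); print(proj(sc,(.498,.0417,.0518)),proj(sc,(.498,.0417,.049)))
"
```

```text
246 [155 156 155 154 154 152 154 153 153 153 153 153 156 153 157 155 155 154
 155 154 153 153 151 148]
247 [155 156 155 153 153 154 153 154 153 154 153 154 153 153 153 154 155 154
 155 154 154 153 153 150]
248 [154 155 155 155 153 154 154 154 151 150 153 152 152 153 153 153 155 154
 153 152 153 154 153 153]
249 [154 155 154 154 153 150 150 147 140 140 145 150 152 152 153 153 153 155
 154 152 152 153 153 154]
250 [153 151 149 146 139 137 134 125 120 124 138 149 153 154 154 154 155 155
 153 154 154 154 152 153]
251 [143 138 134 130 118 112 107 102 112 135 156 168 169 162 156 153 154 153
 153 153 151 153 152 152]
252 [126 118 114 105  97  97 100 100 126 169 191 198 192 175 160 155 155 156
 155 154 154 153 153 152]
253 [108 104 100  95 102 116 122 121 135 180 202 205 195 172 156 154 154 154
 155 154 154 155 152 154]
254 [ 93  96  98 104 121 137 141 133 127 153 173 176 165 149 145 151 153 154
 154 154 156 154 154 155]
255 [ 77  93 100 108 124 133 135 126 114 116 127 131 124 124 134 146 150 154
 153 154 156 156 154 153]
256 [ 66  83  96 103 112 118 119 125 131 117 107 106 115 132 144 144 1
[... 216 characters left out ...]
8 154 155 155 155 155]
259 [ 49  42  54  76  92 106 129 151 166 164 154 154 163 165 156 134 117 123
 140 153 156 154 155 154]
260 [ 59  42  43  62  83 101 129 158 165 156 149 148 153 159 158 138 112 112
 129 145 154 154 154 154]
261 [ 72  53  40  49  67  86 115 152 167 157 145 141 147 159 158 130 105 101
 116 131 146 152 155 153]
262 [ 87  65  49  42  51  69  95 124 141 143 136 133 131 136 127 103  94  96
 101 114 130 148 153 154]
263 [102  82  63  44  42  53  75  97 109 113 115 116 111 107  94  85  90  93
  92  93 113 141 152 155]
[0.49879489 0.04046205 0.0518    ]
(np.float64(331.85975317190935), np.float64(250.52790353313907)) (np.float64(331.8675651055496), np.float64(251.5818799496343))
```

The stud top in the first scene picture was at (332.8,252.6). Corrected for height, the ring centre is at (332.5,251.75), so the ring is about 2–3 mm too far from the camera. I'll lift, shift about (−1, −2.2) mm and feel again.

```bash
python3 -m jog '[[[0.4,0,-2.5,0,0,0,5],[-1.4,-0.3,-3,0,0,0,5],[-2,-0.3,-2.5,0,0,0,5],[-2.2,-0.3,-1.5,0,0,0,5],[-2.4,-0.3,-0.5,0,0,0,5],[-2.6,-0.3,0.5,0,0,0,5],[-2.8,-0.3,1.5,0,0,0,5],[-2.8,-0.3,1.5,0,0,0,5]]]'
python3 -c "
from h import *
go2([.4964,.0720,.0495],74)
"
```

```text
time: 13.75
position: [0.4954, 0.0705, 0.0438]
tool_rot: [-2.391, -1.808, -0.254]
ft_force: [-5.1, 10.5, 3.4]
grip_width: 0.142
grip_force: 50.1
row [ 2.9  0.5 -5.2] [-0.3 -0.3  0.2] | pos [0.4954 0.0705 0.0438] xyaw 74.2 pit -12.3 t 13.8 F [-5.1 10.5  3.4] gw 12.4 50.1
```

```bash
python3 -m jog '[[[-0.2,0,1,0,0,0,5],[-0.4,0,2,0,0,0,5],[-0.6,0,3,0,0,0,5],[-0.6,0,3,0,0,0,5]]]'
python3 -c "
from h import *
go2([.4964,.0720,.0495],74)
sc=cap('scene');b=sc['image'].astype(int)
for v in range(246,262): print(v,b[v,322:346].mean(1).astype(int))
"
```

```text
time: 14.15
position: [0.4956, 0.0705, 0.0409]
tool_rot: [-2.391, -1.808, -0.255]
ft_force: [-3.6, 10.3, 5.1]
grip_width: 0.146
grip_force: 50.1
row [ 3.4  0.3 -8. ] [-0.3 -0.3  0.2] | pos [0.4956 0.0705 0.0409] xyaw 74.2 pit -12.3 t 14.2 F [-3.6 10.3  5.1] gw 12.7 50.1
246 [ 12  23  31  35  36  35  30  21  15  13  34  85 134 153 156 155 154 155
 155 155 154 153 151 149]
247 [ 14  24  29  36  37  34  28  19  12  13  39  91 134 151 153 155 156 154
 155 155 153 153 152 152]
248 [ 16  21  27  33  34  30  27  24  28  35  58 103 140 150 152 153 154 154
 155 154 152 153 154 152]
249 [ 15  16  25  28  29  31  37  57  88 100 114 140 160 162 161 159 154 155
 152 154 152 154 152 153]
250 [ 13  14  21  26  39  58  82 120 159 171 175 182 189 188 184 177 163 157
 154 153 153 152 151 153]
251 [ 17  21  20  33  69 115 147 175 197 204 204 203 201 198 199 196 181 162
 154 154 153 153 153 152]
252 [ 37  37  30  48 102 163 194 201 200 207 212 210 204 190 193 206 195 166
 152 153 153 153 151 152]
253 [ 66  68  55  63 117 180 210 206 188 195 206 206 196 178 183 207 204 170
 152 153 155 154 155 154]
254 [ 81  87  81  85 118 166 202 205 184 180 185 186 177 173 191 209 201 167
 152 153 154 154 155 153]
255 [ 78  92  95  99 112 140 178 198 194 191 185 181 184 191 202 204 185 157
 149 153 154 156 154 155]
256 [ 66  85  96 101 104 113 142 172 190 197 196 191 192 196 194 179 158 146
 150 154 156 156 155 155]
257 [ 52  70  87  95  97 101 115 141 167 176 179 174 177 179 167 145 134 139
 150 155 155 155 155 155]
258 [ 46  53  70  87  96 104 113 133 157 164 158 156 164 165 150 127 119 133
 146 153 156 155 154 155]
259 [ 47  41  55  75  94 107 127 146 159 159 153 154 159 159 147 130 115 121
 142 151 154 156 154 154]
260 [ 58  42  45  62  82 101 127 160 164 156 148 146 152 158 158 137 112 112
 129 146 153 153 155 154]
261 [ 73  51  42  48  67  86 114 152 166 160 145 142 146 160 157 130 106 102
 114 134 144 152 153 154]
```

The stud's bright top now shows inside the ring at (332,252.5), and the ring sits about 5 mm below it, so the eye is on. I'll ease the pull towards the lug to move the load onto the stud.

```bash
python3 -m jog '[[[0.3,0,1,0,0,0,5],[0.9,0,1.1,0,0,0,5],[1.5,0,1.2,0,0,0,5],[2,0,1.3,0,0,0,5],[2.5,0,1.4,0,0,0,5],[2.5,0,1.4,0,0,0,5]]]'
python3 -c "
from h import *
go2([.4964,.0720,.0495],74)"
```

```text
time: 14.8
position: [0.4963, 0.0723, 0.0398]
tool_rot: [-2.392, -1.808, -0.254]
ft_force: [-4.0, 8.7, 4.7]
grip_width: 0.144
grip_force: 50.0
row [ 1.8  0.2 -9.5] [-0.3 -0.3  0.1] | pos [0.4963 0.0723 0.0398] xyaw 74.1 pit -12.3 t 14.8 F [-4.   8.7  4.7] gw 12.6 50.0
```

```bash
python3 -m jog '[[[0.6,0,0.1,0,0,0,5],[1.2,0,0.2,0,0,0,5],[1.8,0,0.3,0,0,0,5],[2.4,0,0.5,0,0,0,5],[2.4,0,0.5,0,0,0,5]]]'
python3 -c "
from h import *
go2([.4964,.0720,.0495],74)"
```

```text
time: 15.3
position: [0.4964, 0.0727, 0.0396]
tool_rot: [-2.394, -1.808, -0.251]
ft_force: [-7.0, 4.1, 8.5]
grip_width: 0.138
grip_force: 50.1
row [ 1.5  0.1 -9.8] [-0.3 -0.1  0.1] | pos [0.4964 0.0727 0.0396] xyaw 74.1 pit -12.1 t 15.3 F [-7.   4.1  8.5] gw 12.0 50.1
```

```bash
python3 -m jog '[[[0.6,-0.4,-0.4,0,0,0,5],[1,-0.8,-0.8,0,0,0,5],[1.2,-1,-1,0,0,0,5],[1.2,-1,-1,0,0,0,5]]]'
python3 -c "
from h import *
go2([.4964,.0720,.0495],74)
sc=cap('scene');b=sc['image'].astype(int)
for v in range(250,259): print(v,b[v,322:346].mean(1).astype(int))"
```

```text
time: 15.7
position: [0.4961, 0.0728, 0.04]
tool_rot: [-2.397, -1.808, -0.251]
ft_force: [-3.6, 3.6, 1.1]
grip_width: 0.146
grip_force: 50.0
row [ 1.3  0.4 -9.4] [-0.2 -0.1  0. ] | pos [0.4961 0.0728 0.04  ] xyaw 74.0 pit -12.1 t 15.7 F [-3.6  3.6  1.1] gw 12.7 50.0
250 [ 15  17  21  35  64  93 126 159 171 177 188 198 202 199 194 180 164 155
 154 153 153 151 153 153]
251 [ 24  24  27  57 117 161 184 194 190 190 196 199 197 201 207 201 182 164
 156 154 152 153 152 152]
252 [ 48  41  38  75 148 196 210 197 181 192 203 203 199 192 205 213 201 175
 159 154 153 152 154 153]
253 [ 72  66  57  85 150 199 211 195 172 186 203 205 198 191 206 216 206 180
 157 154 155 154 154 153]
254 [ 84  83  82  97 140 184 204 200 181 183 192 193 189 191 207 211 194 170
 157 155 154 155 156 153]
255 [ 79  91  94 103 126 152 182 195 193 194 196 196 194 197 198 189 168 156
 154 154 156 154 155 154]
256 [ 66  85  96 102 110 120 142 167 186 193 195 196 193 189 180 160 145 148
 152 152 155 156 153 155]
257 [ 52  70  86  96  98 101 113 141 166 172 168 167 170 175 168 143 131 142
 152 153 155 155 155 155]
258 [ 45  52  71  87  96 103 113 135 163 163 152 148 160 172 163 135 122 134
 147 153 155 156 155 156]
```

```bash
python3 -m jog '[[[0.5,-0.3,0,0,0,0,5],[0.5,-0.3,0,0,0,0,5],[0.5,-0.3,0,0,0,0,5],[0.5,-0.3,0,0,0,0,5]]]' 6
python3 -m jog '[[[0,0,0,0,0,0,14],[0,0,0,0,0,0,16],[0,0,0,0,0,0,18],[0,0,0,0,0,0,22],[0,0,0,0,0,0,26],[0,0,0,0,0,0,30],[0,0,0,0,0,0,30],[0,0,0,0,0,0,30],[0,0,0,0,0,0,30]]]'
python3 -c "
from h import *
go2([.4964,.0720,.0495],74)
sc=cap('scene');b=sc['image'].astype(int)
for v in range(250,259): print(v,b[v,322:346].mean(1).astype(int))
w=cap('wrist');save(w,'w6.png')
B=np.array([pt(w,u,v) for v in range(150,290) for u in range(200,300)])
B=B[(B[:,2]>.066)&(B[:,2]<.071)];print(len(B),B.min(0),B.max(0),B.mean(0))"
```

```text
time: 16.15
position: [0.4963, 0.0728, 0.0401]
tool_rot: [-2.398, -1.808, -0.25]
ft_force: [-4.4, 2.3, 1.6]
grip_width: 0.148
grip_force: 6.0
time: 17.05
position: [0.4979, 0.0725, 0.0405]
tool_rot: [-2.4, -1.809, -0.254]
ft_force: [0.8, 0.6, -0.1]
grip_width: 0.344
grip_force: 0.0
row [ 1.  -1.3 -9. ] [ 0.1 -0.   0. ] | pos [0.4979 0.0725 0.0405] xyaw 74.0 pit -12.0 t 17.1 F [ 0.8  0.6 -0.1] gw 29.9 0.0
250 [ 83  41  24  35  65  97 136 174 191 196 197 190 183 176 172 165 160 154
 155 154 153 152 153 151]
251 [ 96  51  31  55 112 161 187 197 192 193 197 195 192 194 201 198 183 165
 156 154 152 153 153 152]
252 [100  63  41  71 143 193 210 199 181 190 202 201 197 192 203 213 201 175
 158 154 153 153 153 151]
253 [ 97  75  60  82 145 196 212 197 173 187 203 204 198 190 205 216 207 178
 158 154 155 155 152 152]
254 [ 90  87  82  97 139 184 203 199 181 183 193 194 191 192 205 209 191 168
 157 155 156 155 154 154]
255 [ 79  89  95 105 125 150 179 194 193 192 196 196 196 195 198 187 165 155
 153 153 155 154 154 154]
256 [ 66  85  95 102 107 117 138 164 182 189 192 194 192 187 179 158 146 148
 152 153 155 157 155 155]
257 [ 54  71  87  97  99 100 110 136 163 170 164 164 168 174 167 142 130 142
 151 154 154 156 155 156]
258 [ 45  53  71  88  96 102 114 135 161 162 151 146 159 172 164 136 122 132
 148 152 155 153 156 155]
555 [0.47667232 0.12256011 0.06603353] [0.49746419 0.13340028 0.07005803] [0.48690824 0.1277823  0.06754961]
```

Released and holding: the ring hasn't moved and the lug stays drawn at y≈0.128. Backing out straight up.

```bash
python3 -m jog '[[[1.5,0,-7,0,0,0,30],[3,0,-14,0,0,0,30],[5,0,-24,0,0,0,30],[10,0,-48,0,0,0,30],[18,0,-85,0,0,0,30],[26,0,-122,0,0,0,30],[26,0,-122,0,0,0,30],[26,0,-122,0,0,0,30],[26,0,-122,0,0,0,30]]]'
python3 -c "
from h import *
go2([.4964,.0720,.0495],74)
w=cap('wrist')
B=np.array([pt(w,u,v) for v in range(100,290) for u in range(200,330)])
B=B[(B[:,2]>.066)&(B[:,2]<.071)];print(len(B),B.min(0),B.max(0),B.mean(0))
sc=cap('scene');t=cap('top')
def crop(d,p):
  u,v=map(int,proj(d,p));return cv2.resize(d['image'][v-30:v+30,u-30:u+30,::-1],(400,400),interpolation=cv2.INTER_CUBIC)
p=(.495,.085,.05);cv2.imwrite('pics/fin.png',np.hstack([crop(sc,p),crop(w,p) if 30<proj(w,p)[1]<450 else crop(t,p)]))
b=sc['image'].astype(int)
for v in (252,253,254): print(v,b[v,322:346].mean(1).astype(int))"
```

```text
time: 18.05
position: [0.497, 0.0725, 0.1647]
tool_rot: [-2.4, -1.809, -0.252]
ft_force: [0.5, 0.1, -0.4]
grip_width: 0.344
grip_force: 0.0
row [-24.6  -0.4 112.5] [-0. -0.  0.] | pos [0.497  0.0725 0.1647] xyaw 74.0 pit -12.0 t 18.1 F [ 0.5  0.1 -0.4] gw 29.9 0.0
163 [0.47597214 0.12231623 0.06602919] [0.49718372 0.13289445 0.06970767] [0.48695686 0.1276384  0.06745357]
252 [100  62  40  74 142 194 210 198 182 189 201 203 197 192 204 212 202 175
 159 154 153 154 153 152]
253 [ 96  75  59  83 147 197 212 195 173 187 203 205 197 190 204 216 208 177
 158 154 155 154 154 154]
254 [ 90  84  82  96 139 180 203 199 181 183 191 195 191 190 206 209 191 169
 156 156 154 155 154 154]
```

The lug and ring haven't moved with the robot clear, so I'm handing in.

```bash
python3 -c "
from bench import ctrl
print(ctrl.close_job())"
```

```text
the job is handed in; nothing more can be done
None
```

The idler arm is tied back: the hook runs through the lug from behind, its eye sits over the anchor stud, and after release it held with the gripper clear; handed in at about 18 s of the 72 s allowed.

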